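# Bridge the last tin with its wick bar

### The arm

A 6-joint arm with a two-finger parallel gripper is mounted at the origin on the work surface. World frame = base frame: x ahead of the robot, y to its left, z up, the work surface at z = 0. Lengths are in m, angles in rad, forces in N, time in s.
With the tool pointing down it reaches from about 0.35 to 0.775 m from the base axis. Payload 5.5 kg.
Tool frame: the origin (TCP) lies midway between the tips of the shut fingers; the grasp point (between the pads) lies 19 mm behind it; z points along the fingers, y is the line along which they close (so a half turn about z gives the same grasp; the last joint's range is limited). The gripper opens to 85 mm and grips with 20 to 120 N. Pads are 22 mm wide; open, the fingers measure 114 mm over their backs; the gripper's body (76 mm by 85 mm) begins 54 mm behind the grasp point. The pads swing forward as they close: fully open they stand 13 mm farther back than shut.
Start: joints at [-1.39, 0.313, 0.046, 1.304, 0, 1.431], TCP at [0.181, -0.546, 0.197] pointing down, gripper open.
Joint ranges: [-2.76, 2.76], [-0.86, 1.69], [-1.03, 1.26], [-2.2, 2.34], [-1.47, 1.5], [-3.14, 3.14]. Speed limits (rad/s): [2.57, 2.57, 3.14, 3.14, 3.14, 3.14].

### API

Orientations are given as a unit quaternion [w, x, y, z].
In Python, from workcell import telemetry, imaging, env gives the robot as it stands. The module is installed in compiled form; this text tells all that it offers.
- The arm moves only by the tool step_arm, never from a script. Its argument "moves" is a list of rows, each a list of 3 entries, a list of its own where there are three numbers: the shift along the tool's x, y, z in mm, then the turn, a rotation vector about the tool's x, y, z in rad, then the finger opening in mm, from 0 to 85.4. A call has 1 to 8 rows; each row is the pose to reach, as a shift and turn from the pose commanded when the call began, along the tool's axes at that moment; what a row does not reach only later rows make up. A row lasts 1/12 s, in which the tool goes at most 41.7 mm and 7.16 degrees, less where a joint would pass 70% of its speed; a pose out of reach is approached as far as the arm can. A call with a gripper value outside its range is refused whole. The fingers move at their own pace and stop on an object; "grip_force" is the grip in N (left out, the last holds). Time passes only in rows, so rows that repeat a pose let the fingers close. It gives the time, the measured TCP pose, the force, the opening and the grip force at its end, in the units of the state.
- telemetry.get_state(): the state, without advancing time (a new reading comes with each control period).
- imaging.read_camera(name): name is "scene" or "side" or "wrist"; returns the picture (420x560x3 uint8, red, green, blue); there is no depth.
- imaging.camera_params(name): a dict with "camera_matrix" (3x3 intrinsics, pixels), "pose" (4x4, takes a point from camera to world coordinates). Camera axes: x right, y up, looking along -z (the intrinsics and any distortion apply to the point x, -y, -z); pixel columns grow to the right and rows downward; lengths in m; the calibration is good to about 2 mm. The wrist camera is an equidistant fisheye: a pixel r from the principal point sees the ray r / f radians off the axis. A picture is of the moment at which its call begins: read the wrist's pose just before it. camera_params takes no time and is no camera call; for the wrist camera it gives the pose at the moment of the call.
- env.hand_in(): hands the job in; it is judged then, once.
The state is a dict: "clock": time; "joint_pos": joint angles; "qvel": joint speeds; "tau": joint torques, N m; "tcp_pos": TCP position; "orientation": TCP orientation; "wrist_force": force on the tool from outside, world axes, zero at the start; "ft_torque": the same for the moment, N m; "finger_gap": finger opening in m; "grip_force": force on a finger pad.
Only numpy, scipy, OpenCV 4.12 (cv2) and the standard library are available. Lean on these libraries where they do the work, as an engineer would, in place of code of your own. Each camera call takes 0.05 s, during which the arm holds its last target. There are 200 camera calls.

### The job

Get the last narrow tin ready for pouring. Its wick bar lies flat on the wooden board, too thin to get hold of there: slide it along the board until one end sticks well out over an edge so that you can grip it, pick it up without letting it fall, then set it down (do not drop it) level across the mouth of the narrow tin with the wick standing in the bar's notch, as on the broad tins, and let go. Leave the tin standing where it is and everything else in its place.

Things in the scene. Friction and masses are not known exactly. Their poses are not given: they have to be found in the camera images.
- bar: the wick bar: flat bare aluminium bar 200 (its x) x 40 (its y) x 3 mm, about 60 g, loose on the board. An open notch 24 mm wide, 26 mm deep is cut in the middle of its +y long side (x -12..12, y -6..20 mm). Origin: centre of the 200 x 40 outline, underside; z up. A closed fingertip pressed on it with 5 to 20 N drags it along the wood without slipping much
- bar_notch (a point): middle of the bar's notch: 7 mm to +y of the bar's origin, at mid thickness; moves with the bar
- bar_end1 (a point): middle of the bar's +x end, 100 mm from its origin
- bar_end2 (a point): middle of the bar's -x end, 100 mm from its origin
- board: fixed wooden board 230 (its x) x 300 (its y) mm on two battens; flat top 40 mm above the table, plain edges, no rim. Origin: centre of its underside, on the table. Stands left or right of the middle, turned up to 0.2 rad, the narrow tin on the other side. The bar lies within 15 deg of its y, on the half nearer the robot; a lid and a knife lie on the farther half
- tin: the narrow tin: bare steel food tin, 73 mm diameter, rim 110 mm above the table, loose, about 0.4 kg, packed with dry rolled card to 12 mm below the rim. A card wick strip 12 mm wide (tin's x) x 4 mm thick (tin's y) stands upright in its centre and ends 40 mm above the rim. Origin: centre of the underside, z up
- tin_wick (a point): point on the wick's (and the tin's) axis at the height of the rim, 110 mm above the tin's underside
- broad1: bystander: broad tin, 99 mm diameter x 118 mm, with its own 200 mm wick bar already across it and a wick to 163 mm; far side of the table. Origin: centre of underside
- broad2: bystander: a second broad tin like it, bar already on; far side of the table
- wax: bystander: two white paraffin slabs, 85 x 130 x 63 mm over all, far side of the table
- lid: bystander: loose round steel tin lid, 72 mm diameter, 3 mm thick, lying on the farther half of the board
- knife: bystander: small knife, orange handle, 175 mm long over all, 14 mm high, lying along the board's y on its farther half
- wicks: bystander: pile of card wick strips, 115 x 40 x 20 mm, at the right of the table, beside the crate
- mug: bystander: white mug 84 mm diameter x 85 mm, handle on its +y side, at the left of the table, beside the cooker
Not all that is in view belongs to the job. What is shaped like the tin but blue is not meant. There is more than one size of the bar; the job needs the larger.

How it is judged:
On the way, in this order (a step that is already met when the one before it is completed fails the run):
1. the bar lies flat on the board with one end at least 30 mm out over an edge of the board ((x of any of bar_end1, bar_end2 in the frame of board above 0.145 m or x of any of bar_end1, bar_end2 in the frame of board below -0.145 m or y of any of bar_end1, bar_end2 in the frame of board above 0.18 m or y of any of bar_end1, bar_end2 in the frame of board below -0.18 m) and z of bar in the frame of board between 0.036 and 0.044 m and angle between bar's own z axis and vertical below 0.06 rad), for 0.2 s.
2. the bar is in the fingers, lifted at least 30 mm clear of the board (height (world z) of bar above 0.07 m and contact force between bar and the fingers above 0.3 N and contact force between bar and board below 0.01 N), for 0.2 s.
At the end, for the whole second after the job is handed in: The bar rests level (within 4 deg) across the rim of the narrow tin (underside within 5 mm of the rim's height), the wick's axis inside the notch's outline (at least 2 mm in from its mouth); the tin upright (within 3 deg); bar and tin at rest, nothing held (x of tin_wick in the frame of bar between -0.012 and 0.012 m and y of tin_wick in the frame of bar between -0.006 and 0.018 m and z of bar in the frame of tin between 0.106 and 0.115 m and angle between bar's own z axis and vertical below 0.07 rad and angle between tin's own z axis and vertical below 0.05 rad and linear speed of each of bar, tin below 0.01 m/s and angular speed of bar below 0.1 rad/s); the robot touches nothing.
It fails at once if the bar falls off the board onto the table or off the tin (height (world z) of bar below 0.03 m).
It fails at once if the bar is dropped from more than about 10 mm (contact force between bar and anything else below 0.005 N and linear speed of bar above 0.45 m/s).
It fails at once if the narrow tin is pushed more than 25 mm or tilted more than 15 deg (distance of tin from where it was at the start of the episode above 0.025 m or angle between tin's own z axis and vertical above 0.26 rad).
It fails at once if another thing on the table or board is moved more than 30 mm (distance of any of broad1, broad2, wax, lid, knife, wicks, mug from where it was at the start of the episode above 0.03 m).
It also fails if it takes over 62 s, if anything falls off the work surface, if the arm or the gripper's body presses on something with over 40 N, if the wrist force passes 120 N, or if a joint passes its speed limit or range.

## Working session

There is one attempt and no reset: what is moved stays moved. The work goes in short steps, Python scripts to look and compute and a tool call to move; the robot and the scene stay as the last step left them, time stands still between calls to the robot, and variables do not carry over. Pictures are saved under pics/ and viewed, at most 10 in all, crops included, and the job is handed in when it is done.

Besides the shell and the picture viewer there is one more tool, called after "Emit:" as name(argument=value, ...) on one line, values as JSON. step_arm: Moves the arm, as the interface text tells. Its arguments: {"type":"object","properties":{"moves":{"type":"array"},"grip_force":{"type":"number"}},"required":["moves"]}

```bash
mkdir -p pics
cat > h.py <<'E'
import numpy as np, cv2
from scipy.spatial.transform import Rotation as R
from workcell import telemetry, imaging, env
def snap(n,f):
    P=imaging.camera_params(n); im=imaging.read_camera(n); cv2.imwrite('pics/'+f,im[:,:,::-1]); np.savez('pics/'+f+'.npz',K=P['camera_matrix'],T=P['pose'],im=im,fe=n=='wrist'); return im
def ray(f,uv):
    d=np.load('pics/'+f+'.npz'); K,T=d['K'],d['T']; uv=np.atleast_2d(np.array(uv,float))
    p=np.c_[(uv[:,0]-K[0,2])/K[0,0],(uv[:,1]-K[1,2])/K[1,1]]
    if d['fe']:
        r=np.linalg.norm(p,axis=1); s=np.sin(r)/np.maximum(r,1e-9); v=np.c_[p[:,0]*s,-p[:,1]*s,-np.cos(r)]
    else: v=np.c_[p[:,0],-p[:,1],-np.ones(len(p))]
    return T[:3,3],v@T[:3,:3].T
def onz(f,uv,z):
    o,v=ray(f,uv); return o+v*((z-o[2])/v[:,2])[:,None]
def tool(): 
    s=telemetry.get_state(); q=s['orientation']; return np.array(s['tcp_pos']),R.from_quat([q[1],q[2],q[3],q[0]]),s
def shift(target): 
    p,r,s=tool(); return r.inv().apply(np.array(target)-p)*1000
E
python3 - <<'E'
from h import *
for n in('scene','side'):
    snap(n,n+'0.png'); P=imaging.camera_params(n); print(n,P['camera_matrix'].round(1).tolist(),P['pose'].round(3).tolist())
p,r,s=tool(); print(p,r.as_matrix().round(3).tolist(),s['clock'],s['wrist_force'],imaging.camera_params('wrist')['pose'].round(3).tolist())
E
```

```text
scene [[408.5, 0.0, 281.3], [0.0, 408.5, 207.4], [0.0, 0.0, 1.0]] [[0.611, -0.646, 0.457, 1.107], [0.792, 0.501, -0.35, -0.475], [-0.003, 0.576, 0.818, 1.152], [0.0, 0.0, 0.0, 1.0]]
side [[516.8, 0.0, 279.1], [0.0, 516.8, 206.2], [0.0, 0.0, 1.0]] [[-0.729, 0.533, -0.429, -0.101], [-0.684, -0.559, 0.468, 0.664], [0.01, 0.635, 0.772, 1.219], [0.0, 0.0, 0.0, 1.0]]
[ 0.1812125  -0.54517757  0.19590753] [[0.949, 0.315, -0.0], [0.315, -0.949, 0.002], [0.0, -0.002, -1.0]] 0.1 [ 0.00625881 -0.36022062  0.20831141] [[0.315, 0.904, 0.289, 0.255], [-0.949, 0.301, 0.093, -0.52], [-0.002, -0.303, 0.953, 0.373], [0.0, 0.0, 0.0, 1.0]]
```

View pics/scene0.png

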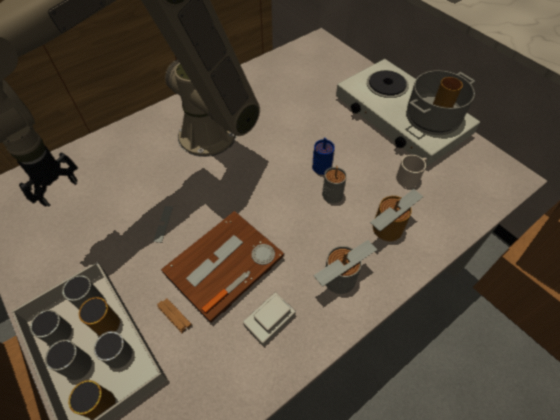

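View pics/side0.png

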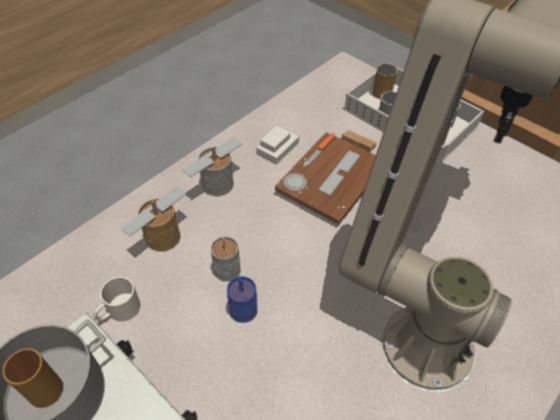

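The scene view shows the board (corners about (165,270), (235,214), (283,257), (210,317)) with the bar around (215,260). The narrow steel tin is at (335,185) and the blue decoy at (323,157). The side view shows the bar at (340,172) and the tin at (226,258).

Run:
```python
from h import *
for f,box,c in(('scene0.png',(180,225,255,290),(215,260)),('side0.png',(300,140,372,205),(340,172))):
    im=np.load('pics/'+f+'.npz')['im']; x0,y0,x1,y1=box
    hsv=cv2.cvtColor(im,cv2.COLOR_RGB2HSV); m=((hsv[...,1]<75)&(hsv[...,2]>90)).astype(np.uint8)
    k=np.zeros_like(m);k[y0:y1,x0:x1]=1;m*=k
    n,l,st,ce=cv2.connectedComponentsWithStats(m)
    for i in range(1,n):
        if st[i,4]<100: continue
        cs,_=cv2.findContours((l==i).astype(np.uint8),0,2); 
        h=onz(f,cs[0][:,0,:],.043); r=cv2.minAreaRect((h[:,:2]*1000).astype(np.float32)); print(f,st[i],ce[i],r, onz(f,ce[i],.043).round(3))
# board
for f,cs in(('scene0.png',[(163,268),(236,214),(284,257),(211,313)]),('side0.png',[(333,135),(277,186),(337,218)])):
    print(f,onz(f,cs,.04).round(3).tolist())
A=[('scene0.png',(336,174)),('side0.png',(225,245))]
for f,c in A: print('tin rim',onz(f,c,.11).round(3))
im=np.load('pics/scene0.png.npz')['im'];im2=np.load('pics/side0.png.npz')['im']
a=cv2.resize(im[210:320,160:290],None,fx=5,fy=5,interpolation=2)[:550,:]; 
b=cv2.resize(im[130:210,300:370],None,fx=4,fy=4,interpolation=2);c=cv2.resize(im2[225:285,200:255],None,fx=4,fy=4,interpolation=2)
cv2.imwrite('pics/crop1.png',a[:,:,::-1])
W=np.zeros((330,520,3),np.uint8);W[:320,:280]=b;W[:240,290:510]=c;cv2.imwrite('pics/crop2.png',W[:,:,::-1])
```

```text
scene0.png [180 225  35  28 503] [191.3638171  233.92644135] ((413.9367980957031, -287.7447204589844), (109.70169067382812, 98.87290954589844), 52.20571517944336) [[ 0.393 -0.289  0.043]]
scene0.png [187 236  55  50 717] [213.78242678 260.59553696] ((515.5593872070312, -279.0203857421875), (40.671478271484375, 199.02223205566406), 10.91395378112793) [[ 0.517 -0.284  0.043]]
scene0.png [227 272  23  18 117] [238.06837607 280.82051282] ((617.6959228515625, -261.6850891113281), (14.551759719848633, 82.03631591796875), 6.743361473083496) [[ 0.618 -0.263  0.043]]
side0.png [300 140  19  20 192] [305.953125   146.11979167] ((668.3941650390625, -286.524658203125), (48.47187423706055, 107.60658264160156), 8.509632110595703) [[ 0.662 -0.294  0.043]]
side0.png [303 149  19  18 127] [311.5511811  157.76377953] ((617.1954956054688, -265.7891845703125), (25.301137924194336, 92.06343078613281), 6.208834648132324) [[ 0.614 -0.266  0.043]]
side0.png [319 150  41  45 640] [338.6265625 172.5046875] ((511.28936767578125, -280.9760437011719), (43.99983596801758, 204.3775177001953), 10.98823356628418) [[ 0.511 -0.276  0.043]]
side0.png [354 170  18  35 255] [366.25490196 193.43137255] ((398.9671936035156, -288.24737548828125), (45.38067626953125, 153.83462524414062), 17.72015380859375) [[ 0.396 -0.266  0.043]]
scene0.png [[0.443, -0.418, 0.04], [0.414, -0.133, 0.04], [0.637, -0.106, 0.04], [0.651, -0.378, 0.04]]
side0.png [[0.634, -0.399, 0.04], [0.613, -0.104, 0.04], [0.402, -0.134, 0.04]]
tin rim [[0.528 0.197 0.11 ]]
tin rim [[0.527 0.185 0.11 ]]
```

View pics/crop1.png

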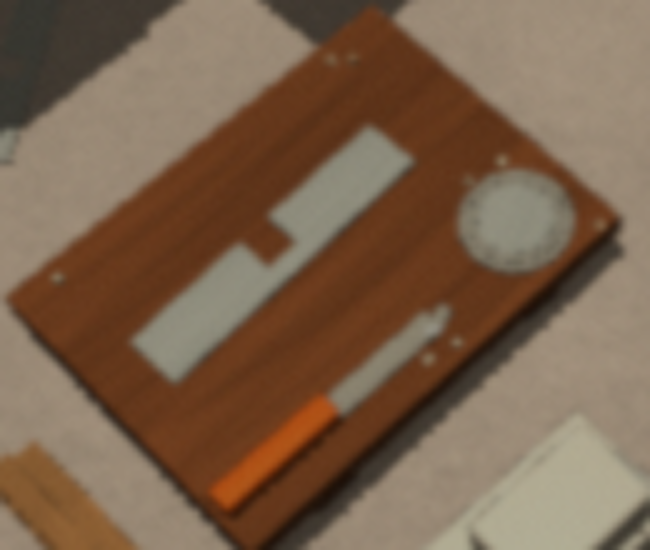

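View pics/crop2.png

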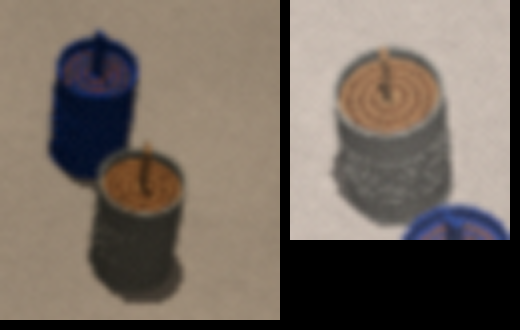

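The crops show the notch on the robot-facing (-x) side of the bar. The narrow tin's wick is central, and the blue tin stands close by on the robot side.

Run:
```python
from h import *
def tri(a,b):
    o1,v1=ray('scene0.png',a);o2,v2=ray('side0.png',b);v1=v1[0];v2=v2[0]
    t=np.linalg.lstsq(np.c_[v1,-v2],o2-o1,rcond=None)[0]; p,q=o1+t[0]*v1,o2+t[1]*v2; return ((p+q)/2).round(3),np.linalg.norm(p-q).round(4)
print('tin rim c',tri((300+142/4,130+183/4),(200+(388-290)/4,225+93/4)))
for s,u in(('scene0.png',(300+142/4,130+183/4)),('side0.png',(200+(388-290)/4,225+93/4))): print(onz(s,u,.108).round(3))
print('wicktop',tri((300+147/4,130+145/4),(200+(385-290)/4,225+52/4)))
print('blue',tri((300+97/4,130+70/4),(242,286)),onz('scene0.png',(300+97/4,130+70/4),.11).round(3))
print('board',onz('scene0.png',[(161.6,269.6),(235,211.6),(284,254),(208.5,319.5)],.04).round(3).tolist())
print('broad',tri((342,254),(214,157)),tri((394,206),(156,213)))
print('wicks/crate',onz('scene0.png',[(157,307),(168,298),(192,327),(96,265),(160,375)],.02).round(3).tolist())
```

```text
tin rim c (array([0.527, 0.192, 0.103]), np.float64(0.0063))
[[0.531 0.191 0.108]]
[[0.522 0.192 0.108]]
wicktop (array([0.525, 0.192, 0.15 ]), np.float64(0.0068))
blue (array([0.41 , 0.243, 0.109]), np.float64(0.0081)) [[0.414 0.245 0.11 ]]
board [[0.445, -0.423, 0.04], [0.404, -0.13, 0.04], [0.629, -0.1, 0.04], [0.663, -0.393, 0.04]]
broad (array([ 0.769, -0.   ,  0.132]), np.float64(0.0021)) (array([0.738, 0.246, 0.118]), np.float64(0.0026))
wicks/crate [[0.532, -0.49, 0.02], [0.527, -0.452, 0.02], [0.645, -0.44, 0.02], [0.295, -0.575, 0.02], [0.705, -0.572, 0.02]]
```

Run:
```python
from h import *
print(shift([.5215,-.324,.12]))
```

```text
[ 392.65482996 -102.46440342   76.15959449]
```

Emit:
step_arm(moves=[[[393,-102,20],[0,0,-1.44],0],[[393,-102,20],[0,0,-1.44],0],[[393,-102,20],[0,0,-1.44],0],[[393,-102,20],[0,0,-1.44],0],[[393,-102,40],[0,0,-1.44],0],[[393,-102,60],[0,0,-1.44],0],[[393,-102,76],[0,0,-1.44],0],[[393,-102,76],[0,0,-1.44],0]])

```text
clock: 0.77
tcp_pos: [0.4576, -0.3664, 0.1466]
orientation: [0.0, 0.788, 0.616, -0.0]
wrist_force: [0.4, -0.9, -0.3]
finger_gap: -0.0001
grip_force: 0.0
```

Run:
```python
from h import *
p,r,s=tool(); print(p,r.as_euler('ZYX',True),s['joint_pos'],s['finger_gap'],s['clock'])
```

```text
[ 0.45756969 -0.36639659  0.14663057] [7.60360988e+01 1.99211356e-02 1.79980188e+02] [-8.12035538e-01  3.52452400e-01 -2.16617525e-02  1.19620361e+00
 -1.06928601e-04  1.00247676e+00] -9.661909802933365e-05 0.7667
```

Run:
```python
from h import *
print(shift([.5215,-.324,.11]))
```

```text
[56.58347527 51.79763208 36.62881433]
```

Emit:
step_arm(moves=[[[57,52,37],[0,0,-0.435],0],[[57,52,37],[0,0,-0.435],0],[[57,52,37],[0,0,-0.435],0],[[57,52,37],[0,0,-0.435],0],[[57,52,37],[0,0,-0.435],0]])

```text
clock: 1.18
tcp_pos: [0.5207, -0.3239, 0.1087]
orientation: [-0.001, 0.637, 0.771, -0.0]
wrist_force: [0.7, -0.9, 0.5]
finger_gap: 0.0001
grip_force: 0.0
```

Run:
```python
from h import *
p,r,s=tool(); print(p,r.as_euler('ZYX',True),s['clock'])
snap('wrist','w1.png')
```

```text
[ 0.52074771 -0.32392843  0.10868733] [ 1.00799956e+02 -1.02639262e-01 -1.79908096e+02] 1.1833
```

View pics/w1.png

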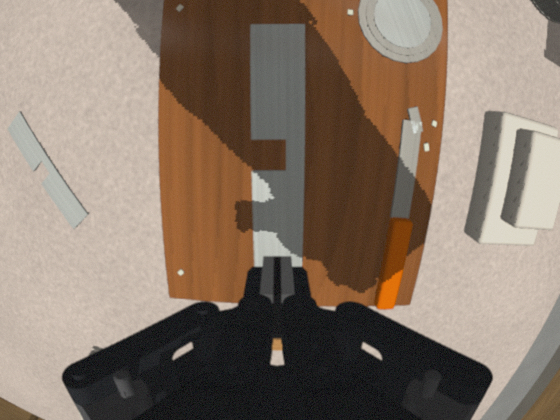

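The wrist view shows the bar running straight away from the fingers, from (250..305, 24) at its far end, with the notch at (250–285, 139–171). The small decoy bar lies on the table at (45,170).

Run:
```python
from h import *
print(onz('w1.png',[(250,24),(305,24),(251,139),(251,171),(286,139),(286,171),(303,155)],.043).round(4).tolist())
print('board far edge?',onz('w1.png',[(163,1),(447,1),(169,297),(410,304)],.04).round(3).tolist())
```

```text
[[0.4742, -0.1845, 0.043], [0.5138, -0.1769, 0.043], [0.491, -0.2705, 0.043], [0.4952, -0.2945, 0.043], [0.5166, -0.2657, 0.043], [0.5213, -0.2896, 0.043], [0.5315, -0.2751, 0.043]]
board far edge? [[0.401, -0.171, 0.04], [0.624, -0.119, 0.04], [0.438, -0.424, 0.04], [0.664, -0.391, 0.04]]
```

Emit:
step_arm(moves=[[[1,0,30],[0,0,0],0],[[1,0,55],[0,0,0],0],[[1,0,62],[0,0,0],0],[[1,0,65],[0,0,0],0],[[1,0,66],[0,0,0],0],[[1,0,66],[0,0,0],0]])

```text
clock: 1.73
tcp_pos: [0.5208, -0.3253, 0.0452]
orientation: [0.001, 0.639, 0.769, -0.0]
wrist_force: [0.2, -0.8, 0.0]
finger_gap: 0.0002
grip_force: 0.0
```

Emit:
step_arm(moves=[[[0,0,2],[0,0,0],0],[[0,0,3],[0,0,0],0],[[0,0,3],[0,0,0],0]])

```text
clock: 1.98
tcp_pos: [0.5208, -0.3248, 0.0418]
orientation: [0.001, 0.639, 0.769, -0.0]
wrist_force: [0.4, -0.4, -0.6]
finger_gap: 0.0003
grip_force: 0.0
```

Emit:
step_arm(moves=[[[0,0,1],[0,0,0],0],[[0,0,1.5],[0,0,0],0],[[0,0,1.5],[0,0,0],0]])

```text
clock: 2.23
tcp_pos: [0.5204, -0.3244, 0.0396]
orientation: [0.0, 0.639, 0.769, -0.0]
wrist_force: [0.2, 0.9, -0.3]
finger_gap: 0.0
grip_force: 0.0
```

Emit:
step_arm(moves=[[[0,0,1],[0,0,0],0],[[0,0,1],[0,0,0],0]])

```text
clock: 2.4
tcp_pos: [0.5203, -0.3243, 0.0384]
orientation: [-0.0, 0.639, 0.769, -0.0]
wrist_force: [-0.1, 0.5, 0.3]
finger_gap: -0.0002
grip_force: 0.0
```

Emit:
step_arm(moves=[[[0,0,1],[0,0,0],0],[[0,0,1],[0,0,0],0]])

```text
clock: 2.57
tcp_pos: [0.5203, -0.3243, 0.0373]
orientation: [-0.0, 0.639, 0.769, -0.0]
wrist_force: [-0.4, 0.8, 0.1]
finger_gap: 0.0003
grip_force: 0.0
```

Emit:
step_arm(moves=[[[0,0,1],[0,0,0],0],[[0,0,1],[0,0,0],0]])

```text
clock: 2.73
tcp_pos: [0.5203, -0.3244, 0.0363]
orientation: [-0.0, 0.639, 0.769, -0.0]
wrist_force: [-0.2, 0.5, 0.2]
finger_gap: 0.0001
grip_force: 0.0
```

Run:
```python
from h import *
a=snap('wrist','w2.png'); b=snap('side','s2.png')
W=np.zeros((600,560,3),np.uint8); W[:300]=a[100:400]; W[300:600]=cv2.resize(b[110:210,250:437],(560,300),interpolation=2)
cv2.imwrite('pics/c2.png',W[:,:,::-1])
```

```text
(no output)
```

View pics/c2.png

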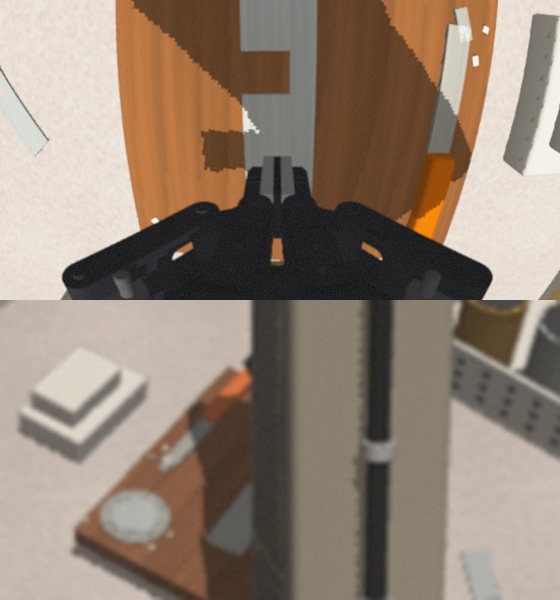

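The fingertips are centred over the bar, with no contact yet and the bar unmoved, so the TCP height reading seems biased by several mm. I'll keep descending slowly.

Emit:
step_arm(moves=[[[0,0,1],[0,0,0],0],[[0,0,1.5],[0,0,0],0],[[0,0,1.5],[0,0,0],0]])

```text
clock: 3.08
tcp_pos: [0.5203, -0.3243, 0.0349]
orientation: [-0.0, 0.639, 0.769, -0.0]
wrist_force: [-0.1, -0.7, 0.3]
finger_gap: 0.0001
grip_force: 0.0
```

Emit:
step_arm(moves=[[[0,0,1],[0,0,0],0],[[0,0,1.5],[0,0,0],0],[[0,0,1.5],[0,0,0],0]])

```text
clock: 3.33
tcp_pos: [0.5203, -0.3243, 0.0334]
orientation: [-0.0, 0.639, 0.769, -0.0]
wrist_force: [-0.0, -0.4, -0.1]
finger_gap: -0.0001
grip_force: 0.0
```

Run:
```python
from h import *
p,r,s=tool(); a=snap('scene','sc3.png')
P=imaging.camera_params('wrist');T=P['pose'];K=P['camera_matrix']
def pw(x):
    c=T[:3,:3].T@(x-T[:3,3]); q=np.array([c[0],-c[1],-c[2]]); th=np.arctan2(np.hypot(q[0],q[1]),q[2]); return K[:2,2]+K[0,0]*th*q[:2]/np.hypot(q[0],q[1])
P2=imaging.camera_params('scene')
def ps(x):
    c=P2['pose'][:3,:3].T@(x-P2['pose'][:3,3]);q=np.array([c[0],-c[1],-c[2]]);q=P2['camera_matrix']@q;return q[:2]/q[2]
for dz in(0,.01,.02):print(dz,pw(p+[0,0,dz]),ps(p+[0,0,dz]))
# bar features now in current wrist image w2 vs z
print(T[:3,3],s['wrist_force'],s['tau'])
for z in(.033,.043):print(z,onz('w2.png',[(241,151),(241,193),(290,151),(290,193),(316,170)],z).round(4).tolist())
cv2.imwrite('pics/c3.png',cv2.resize(a[205:325,150:300],(750,600),interpolation=2)[:,:,::-1])
```

```text
0 [276.45611631 247.27191446] [203.29495938 270.16020399]
0.01 [276.42513079 254.45895617] [202.7642594  268.66129268]
0.02 [276.3910235 262.3863507] [202.22643758 267.14226637]
[ 0.50610091 -0.24671342  0.21013741] [-0.04475861 -0.38762964 -0.12089573] [-2.42288537e-03 -5.41274858e+01  2.70177859e+01 -3.41969496e-02
 -3.05623071e-04 -2.38580338e-05]
0.033 [[0.4904, -0.2723, 0.033], [0.4943, -0.2962, 0.033], [0.5173, -0.2674, 0.033], [0.5219, -0.2911, 0.033], [0.5338, -0.2752, 0.033]]
0.043 [[0.4913, -0.2709, 0.043], [0.495, -0.2935, 0.043], [0.5166, -0.2662, 0.043], [0.521, -0.2886, 0.043], [0.5322, -0.2736, 0.043]]
```

View pics/c3.png

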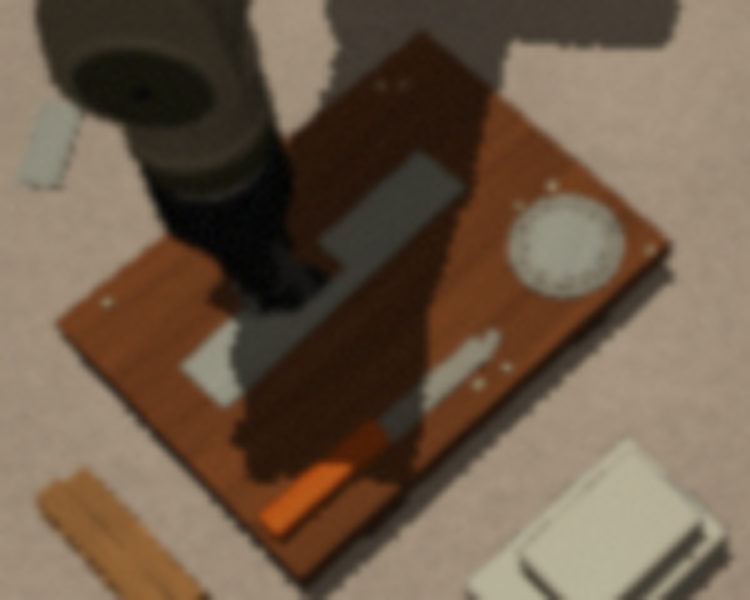

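The scene crop shows the shut fingertips just above the bar at about (300,300) in the crop. The tip really sits about 10 mm or more above the reported TCP.

Emit:
step_arm(moves=[[[0,0,1],[0,0,0],0],[[0,0,2],[0,0,0],0],[[0,0,2],[0,0,0],0]])

```text
clock: 3.63
tcp_pos: [0.5203, -0.3243, 0.0313]
orientation: [-0.0, 0.639, 0.769, -0.0]
wrist_force: [0.1, 0.2, -0.6]
finger_gap: -0.0002
grip_force: 0.0
```

Emit:
step_arm(moves=[[[0,0,1],[0,0,0],0],[[0,0,1],[0,0,0],0]])

```text
clock: 3.8
tcp_pos: [0.5203, -0.3244, 0.0304]
orientation: [-0.0, 0.639, 0.769, -0.0]
wrist_force: [-0.3, 0.4, 0.3]
finger_gap: -0.0
grip_force: 0.0
```

Emit:
step_arm(moves=[[[0,0,1],[0,0,0],0],[[0,0,1],[0,0,0],0]])

```text
clock: 3.97
tcp_pos: [0.5203, -0.3244, 0.0294]
orientation: [-0.0, 0.639, 0.769, -0.0]
wrist_force: [0.3, -0.1, -0.2]
finger_gap: 0.0001
grip_force: 0.0
```

Emit:
step_arm(moves=[[[0,0,1],[0,0,0],0],[[0,0,1],[0,0,0],0]])

```text
clock: 4.13
tcp_pos: [0.5203, -0.3244, 0.0284]
orientation: [-0.0, 0.639, 0.769, -0.0]
wrist_force: [-0.0, 0.1, 0.2]
finger_gap: -0.0002
grip_force: 0.0
```

Emit:
step_arm(moves=[[[0,0,1],[0,0,0],0],[[0,0,1],[0,0,0],0]])

```text
clock: 4.3
tcp_pos: [0.5203, -0.3244, 0.0274]
orientation: [-0.0, 0.639, 0.769, -0.0]
wrist_force: [1.1, -0.1, 0.7]
finger_gap: 0.0
grip_force: 0.0
```

Emit:
step_arm(moves=[[[0,0,1],[0,0,0],0],[[0,0,1],[0,0,0],0]])

```text
clock: 4.47
tcp_pos: [0.5203, -0.3244, 0.0264]
orientation: [-0.0, 0.639, 0.769, -0.0]
wrist_force: [-0.9, -0.4, -0.4]
finger_gap: -0.0002
grip_force: 0.0
```

Emit:
step_arm(moves=[[[0,0,1],[0,0,0],0],[[0,0,1],[0,0,0],0]])

```text
clock: 4.63
tcp_pos: [0.5203, -0.3243, 0.0254]
orientation: [-0.0, 0.639, 0.769, -0.0]
wrist_force: [0.5, 0.7, -0.3]
finger_gap: 0.0
grip_force: 0.0
```

Emit:
step_arm(moves=[[[0,0,1],[0,0,0],0],[[0,0,1],[0,0,0],0]])

```text
clock: 4.8
tcp_pos: [0.5203, -0.3244, 0.0244]
orientation: [-0.0, 0.639, 0.769, -0.0]
wrist_force: [-0.4, 0.2, 0.1]
finger_gap: 0.0001
grip_force: 0.0
```

Run:
```python
from h import *
p,r,s=tool();print(p,s['wrist_force'],s['ft_torque'],s['tau'])
a=snap('wrist','w4.png')
cv2.imwrite('pics/c4.png',cv2.resize(a[100:300,200:360],(480,600),interpolation=2)[:,:,::-1])
```

```text
[ 0.52029893 -0.32438945  0.02440924] [-0.35893383  0.20505885  0.09950108] [0.00995782 0.03699746 0.02535177] [-2.78009546e-03 -5.43729722e+01  2.68273616e+01 -4.89183341e-02
 -2.45769877e-05  3.39350913e-05]
```

View pics/c4.png

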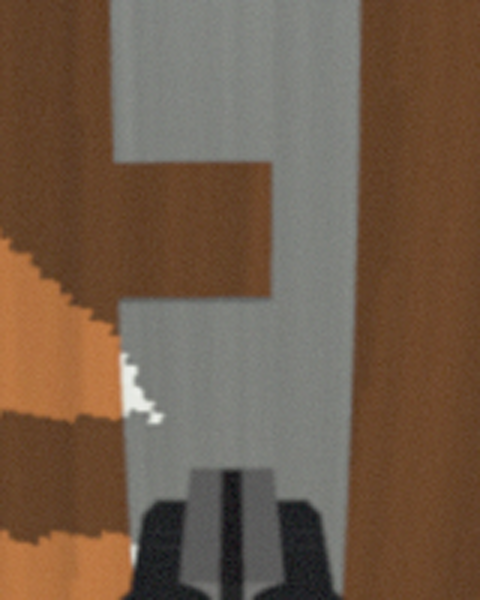

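The crop shows the pad tips centred on the bar, still apparently without contact.

Emit:
step_arm(moves=[[[0,0,1],[0,0,0],0],[[0,0,1],[0,0,0],0]])

```text
clock: 5.02
tcp_pos: [0.5203, -0.3244, 0.0234]
orientation: [-0.0, 0.639, 0.769, -0.0]
wrist_force: [-0.0, 0.4, 0.7]
finger_gap: 0.0004
grip_force: 0.0
```

Emit:
step_arm(moves=[[[0,0,1],[0,0,0],0],[[0,0,1],[0,0,0],0]])

```text
clock: 5.18
tcp_pos: [0.5203, -0.3244, 0.0224]
orientation: [-0.0, 0.639, 0.769, -0.0]
wrist_force: [-0.0, 0.2, -0.4]
finger_gap: -0.0003
grip_force: 0.0
```

Emit:
step_arm(moves=[[[0,0,1],[0,0,0],0],[[0,0,1],[0,0,0],0]])

```text
clock: 5.35
tcp_pos: [0.5203, -0.3244, 0.0214]
orientation: [-0.0, 0.639, 0.769, -0.0]
wrist_force: [-1.3, -0.1, -0.0]
finger_gap: -0.0
grip_force: 0.0
```

Emit:
step_arm(moves=[[[0,0,1],[0,0,0],0],[[0,0,1],[0,0,0],0]])

```text
clock: 5.52
tcp_pos: [0.5203, -0.3244, 0.0204]
orientation: [-0.0, 0.639, 0.769, -0.0]
wrist_force: [0.2, -0.5, 0.7]
finger_gap: -0.0001
grip_force: 0.0
```

Emit:
step_arm(moves=[[[0,0,1],[0,0,0],0],[[0,0,1],[0,0,0],0]])

```text
clock: 5.68
tcp_pos: [0.5203, -0.3244, 0.0194]
orientation: [-0.0, 0.639, 0.769, -0.0]
wrist_force: [1.1, 0.5, -1.3]
finger_gap: -0.0001
grip_force: 0.0
```

Emit:
step_arm(moves=[[[0,0,1],[0,0,0],0],[[0,0,1],[0,0,0],0]])

```text
clock: 5.85
tcp_pos: [0.5203, -0.3244, 0.0184]
orientation: [-0.0, 0.639, 0.769, -0.0]
wrist_force: [-0.2, -0.4, 0.1]
finger_gap: 0.0003
grip_force: 0.0
```

Emit:
step_arm(moves=[[[0,0,1],[0,0,0],0],[[0,0,1],[0,0,0],0]])

```text
clock: 6.02
tcp_pos: [0.5203, -0.3244, 0.0174]
orientation: [-0.0, 0.639, 0.769, -0.0]
wrist_force: [-0.2, 0.5, 0.6]
finger_gap: 0.0001
grip_force: 0.0
```

Emit:
step_arm(moves=[[[0,0,1],[0,0,0],0],[[0,0,1],[0,0,0],0]])

```text
clock: 6.18
tcp_pos: [0.5203, -0.3244, 0.0164]
orientation: [-0.0, 0.639, 0.769, -0.0]
wrist_force: [0.1, 0.4, 0.0]
finger_gap: 0.0001
grip_force: 0.0
```

Run:
```python
from h import *
for f,c in (('w1.png',[(250.5,139),(286,139),(286,171),(252.5,171),(305,139),(303,171)]),('w4.png',[(200+x/3,100+y/3) for x,y in((113,162),(272,162),(272,298),(118,298),(358,162),(356,298))])):
  for z in(.013,.023,.033,.043):
    q=onz(f,c,z)*1000;d=lambda i,j:np.linalg.norm(q[i]-q[j]).round(1)
    print(f,z,'depth26',d(0,1),d(3,2),'len24',d(0,3),d(1,2),'w40',d(0,4),d(3,5),q[:4].mean(0).round(1))
```

```text
w1.png 0.013 depth26 29.7 28.5 len24 27.4 27.3 w40 45.6 43.0 [ 506.2 -284.2   13. ]
w1.png 0.023 depth26 28.6 27.5 len24 26.4 26.3 w40 43.9 41.4 [ 506.2 -282.8   23. ]
w1.png 0.033 depth26 27.5 26.4 len24 25.4 25.3 w40 42.2 39.9 [ 506.2 -281.4   33. ]
w1.png 0.043 depth26 26.4 25.4 len24 24.4 24.3 w40 40.5 38.3 [ 506.2 -280.    43. ]
w4.png 0.013 depth26 30.9 30.9 len24 27.5 27.4 w40 47.7 47.9 [ 506.  -286.2   13. ]
w4.png 0.023 depth26 29.2 29.3 len24 26.0 25.9 w40 45.1 45.3 [ 506.  -284.1   23. ]
w4.png 0.033 depth26 27.6 27.6 len24 24.6 24.5 w40 42.6 42.8 [ 506. -282.   33.]
w4.png 0.043 depth26 26.0 26.0 len24 23.1 23.0 w40 40.0 40.2 [ 506.  -279.9   43. ]
```

The measured notch size confirms the bar top at z≈0.043, so the fingertips are simply shorter than the reported TCP. I'll continue the contact probe.

Emit:
step_arm(moves=[[[0,0,1],[0,0,0],0],[[0,0,1],[0,0,0],0]])

```text
clock: 6.35
tcp_pos: [0.5203, -0.3244, 0.0154]
orientation: [-0.0, 0.639, 0.769, -0.0]
wrist_force: [0.4, -0.4, 0.1]
finger_gap: -0.0
grip_force: 0.0
```

Emit:
step_arm(moves=[[[0,0,1],[0,0,0],0],[[0,0,1],[0,0,0],0]])

```text
clock: 6.52
tcp_pos: [0.5203, -0.3243, 0.0144]
orientation: [-0.0, 0.639, 0.769, -0.0]
wrist_force: [-0.3, -0.1, 0.2]
finger_gap: -0.0
grip_force: 0.0
```

Emit:
step_arm(moves=[[[0,0,1],[0,0,0],0],[[0,0,1],[0,0,0],0]])

```text
clock: 6.68
tcp_pos: [0.5203, -0.3244, 0.0134]
orientation: [-0.0, 0.639, 0.769, -0.0]
wrist_force: [1.0, -0.5, -1.2]
finger_gap: -0.0001
grip_force: 0.0
```

Emit:
step_arm(moves=[[[0,0,1],[0,0,0],0],[[0,0,1],[0,0,0],0]])

```text
clock: 6.85
tcp_pos: [0.5203, -0.3244, 0.0124]
orientation: [-0.0, 0.639, 0.769, -0.0]
wrist_force: [-0.2, 0.0, 0.0]
finger_gap: -0.0001
grip_force: 0.0
```

Run:
```python
from h import *
p,r,s=tool();print(p,s['joint_pos'],s['wrist_force'])
a=snap('wrist','w5.png'); b=snap('scene','sc5.png')
W=np.zeros((600,790,3),np.uint8); W[:,:390]=cv2.resize(a[130:330,212:342],(390,600),interpolation=2); W[:,400:]=cv2.resize(b[225:315,175:233],(390,600),interpolation=2)
cv2.imwrite('pics/c5.png',W[:,:,::-1])
```

```text
[ 0.52028951 -0.32435919  0.01239249] [-6.88272296e-01  4.96675364e-01 -1.47208121e-01  9.27068633e-01
 -8.13308437e-05  6.97478666e-01] [-0.15590435  0.02764555  0.03069674]
```

View pics/c5.png

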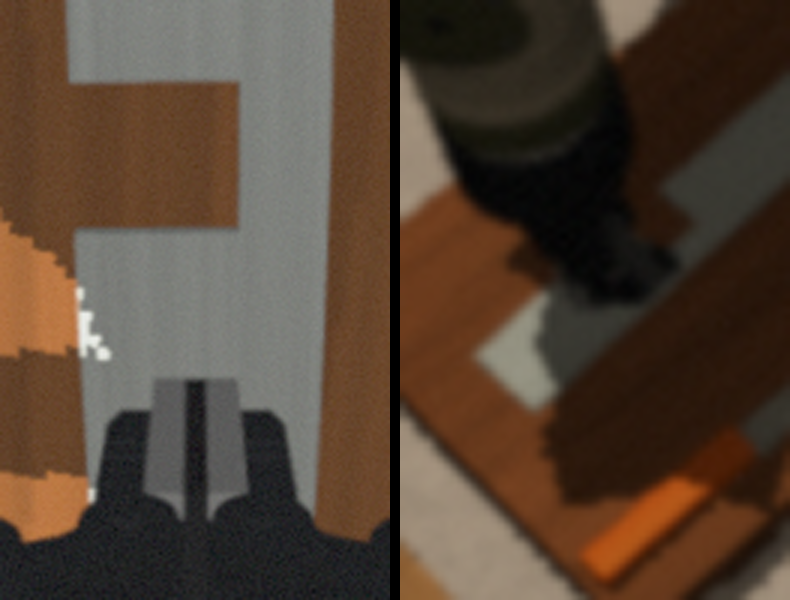

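The pad tips look only a few mm above the bar now, and the bar has not moved.

Emit:
step_arm(moves=[[[0,0,1],[0,0,0],0],[[0,0,1],[0,0,0],0]])

```text
clock: 7.12
tcp_pos: [0.5203, -0.3244, 0.0114]
orientation: [-0.0, 0.639, 0.769, -0.0]
wrist_force: [-0.1, 0.6, 0.7]
finger_gap: -0.0
grip_force: 0.0
```

Emit:
step_arm(moves=[[[0,0,1],[0,0,0],0],[[0,0,1],[0,0,0],0]])

```text
clock: 7.28
tcp_pos: [0.5203, -0.3244, 0.0104]
orientation: [-0.0, 0.639, 0.769, -0.0]
wrist_force: [-0.6, -0.1, 0.4]
finger_gap: -0.0001
grip_force: 0.0
```

Emit:
step_arm(moves=[[[0,0,1],[0,0,0],0],[[0,0,1],[0,0,0],0]])

```text
clock: 7.45
tcp_pos: [0.5203, -0.3243, 0.0094]
orientation: [-0.0, 0.639, 0.769, -0.0]
wrist_force: [0.3, 0.5, 0.1]
finger_gap: 0.0001
grip_force: 0.0
```

Emit:
step_arm(moves=[[[0,0,1],[0,0,0],0],[[0,0,1],[0,0,0],0]])

```text
clock: 7.62
tcp_pos: [0.5204, -0.3245, 0.0085]
orientation: [0.0, 0.639, 0.769, -0.0]
wrist_force: [0.3, 0.6, 0.2]
finger_gap: -0.0001
grip_force: 0.0
```

Emit:
step_arm(moves=[[[0,0,0.5],[0,0,0],0],[[0,0,0.5],[0,0,0],0]])

```text
clock: 7.78
tcp_pos: [0.5205, -0.3245, 0.0085]
orientation: [0.0, 0.639, 0.769, -0.0]
wrist_force: [-0.8, 0.3, 2.9]
finger_gap: -0.0002
grip_force: 1.8
```

Emit:
step_arm(moves=[[[0,0,0.5],[0,0,0],0],[[0,0,0.5],[0,0,0],0]])

```text
clock: 7.95
tcp_pos: [0.5205, -0.3245, 0.0085]
orientation: [0.0, 0.639, 0.769, -0.0]
wrist_force: [-1.5, 0.6, 7.6]
finger_gap: 0.0002
grip_force: 3.4
```

Run:
```python
from h import *
p,r,s=tool();print(p,r.as_euler('ZYX',True),s['tau'],s['wrist_force'],s['ft_torque'])
```

```text
[ 0.52050619 -0.32451885  0.0085082 ] [1.00603131e+02 3.80590457e-02 1.79975417e+02] [-1.29294069e-01 -5.07581627e+01  2.52368814e+01 -1.01048134e+00
  2.71428726e-02 -3.43797046e-04] [-1.47549725  0.62179838  7.63887124] [0.28971324 0.36050201 0.00958074]
```

Contact is at reported TCP z=0.0085, so the real tip is about 34.5 mm above the reported TCP. I now have about 8 N of press and will start the drag.

Emit:
step_arm(moves=[[[0,0,0.4],[0,0,0],0],[[6,0,0.4],[0,0,0],0],[[12,0,0.4],[0,0,0],0],[[18,0,0.4],[0,0,0],0],[[24,0,0.4],[0,0,0],0],[[30,0,0.4],[0,0,0],0],[[36,0,0.4],[0,0,0],0],[[40,0,0.4],[0,0,0],0]])

```text
clock: 8.62
tcp_pos: [0.5143, -0.2863, 0.0084]
orientation: [0.002, 0.639, 0.769, -0.0]
wrist_force: [0.7, -3.7, 4.4]
finger_gap: 0.0001
grip_force: 2.4
```

```bash
cat >> h.py <<'E'
def grey(f):
    im=np.load('pics/'+f+'.npz')['im']; hsv=cv2.cvtColor(im,cv2.COLOR_RGB2HSV); return ((hsv[...,1]<60)&(hsv[...,2]>50)).astype(np.uint8)
E
python3 - <<'E'
from h import *
snap('wrist','w6.png')
for f in('w5.png','w6.png'):
    m=grey(f); print(f); [print(c,''.join(map(str,m[0:256:6,c]))) for c in(250,262,275,300)]
    m2=m[:,:]; print([(r,np.where(m[r,230:330])[0][[0,-1]]+230) for r in(60,110,200,230) if m[r,230:330].any()])
E
```

```text
w5.png
250 1111111111111111111111111110000000011111111
262 1111111111111111111111111110000000011111111
275 1111111111111111111111111110000000011111111
300 1111111111111111111111111111111111111111111
[(60, array([233, 323])), (110, array([234, 323])), (200, array([291, 321])), (230, array([238, 319]))]
w6.png
250 0000000011111111111111111111111111111111000
262 0000000011111111111111111111111111111111000
275 0000000011111111111111111111111111111111000
300 0000000011111111111111111111111111111111111
[(60, array([230, 321])), (110, array([230, 321])), (200, array([232, 319])), (230, array([234, 318]))]
```

Run:
```python
from h import *
m=grey('w6.png'); r=np.where(m[:100,262])[0][0]; print(r, onz('w6.png',[(231,r),(321,r),(276,r)],.043).round(4).tolist())
g=np.where(m[200:256,262]==0)[0][0]+200; print(g,onz('w6.png',[(262,g)],.043))
p,R_,s=tool(); print(p,s['wrist_force'])
```

```text
46 [[0.4753, -0.1836, 0.043], [0.5132, -0.1766, 0.043], [0.4943, -0.1805, 0.043]]
239 [[ 0.50391833 -0.26796396  0.043     ]]
[ 0.51415561 -0.28560829  0.00835926] [ 0.39827542 -3.14809153  4.72027233]
```

The fingertip slipped and the bar did not move, because the pressing force faded during the fast start. I'll go back, press harder and drag slower.

Emit:
step_arm(moves=[[[0,0,-6],[0,0,0],0],[[-20,0,-6],[0,0,0],0],[[-44,0,-6],[0,0,0],0],[[-44,0,-5],[0,0,0],0],[[-44,0,-3],[0,0,0],0],[[-44,0,-1],[0,0,0],0],[[-44,0,-0.5],[0,0,0],0],[[-44,0,0],[0,0,0],0]])

```text
clock: 9.33
tcp_pos: [0.5205, -0.3279, 0.0084]
orientation: [0.0, 0.639, 0.769, -0.001]
wrist_force: [-4.8, 0.4, 13.2]
finger_gap: 0.0006
grip_force: 6.7
```

Emit:
step_arm(moves=[[[0,0,0.3],[0,0,0],0],[[0,0,0.3],[0,0,0],0]])

```text
clock: 9.5
tcp_pos: [0.5206, -0.328, 0.0085]
orientation: [0.0, 0.639, 0.769, -0.001]
wrist_force: [-4.5, -0.1, 11.3]
finger_gap: 0.0004
grip_force: 5.7
```

Emit:
step_arm(moves=[[[1,0,0.4],[0,0,0],0],[[3,0,0.4],[0,0,0],0],[[5,0,0.4],[0,0,0],0],[[7,0,0.4],[0,0,0],0],[[9,0,0.4],[0,0,0],0],[[11,0,0.4],[0,0,0],0]])

```text
clock: 10.0
tcp_pos: [0.5207, -0.3194, 0.0085]
orientation: [0.003, 0.639, 0.769, -0.001]
wrist_force: [-0.4, -4.9, 7.7]
finger_gap: -0.0001
grip_force: 3.5
```

```bash
cat >> h.py <<'E'
def barend(f):
    m=grey(f); out=[]
    for c in(262,276,290):
        col=m[:,c]; 
        runs=[r for r in range(1,200) if col[r] and not col[r-1] and col[r:r+8].all()]
        print(f,c,runs,[np.round(onz(f,[(c,r)],.043)[0,:2],4).tolist() for r in runs])
    for r in (100,140): 
        x=np.where(m[r,200:350])[0]+200; q=onz(f,[(x[0],r),(x[-1],r)],.043); print(r,x[[0,-1]],q[:,:2].round(4).tolist())
E
python3 - <<'E'
from h import *
snap('wrist','w7.png'); barend('w7.png');print(tool()[2]['wrist_force'])
E
```

```text
w7.png 262 [] []
w7.png 276 [] []
w7.png 290 [] []
100 [232 324] [[0.4864, -0.2402], [0.5253, -0.2329]]
140 [233 324] [[0.4897, -0.2574], [0.5288, -0.2501]]
[ 0.22284067 -4.20565998  6.65650949]
```

```bash
cat >> h.py <<'E'
def notch(f,c=255):
    col=grey(f)[:,c]; z=np.where(col[8:254]==0)[0]+8; 
    if len(z): print(f,z[[0,-1]],onz(f,[(c,z[0]),(c,z[-1])],.043).mean(0)[:2].round(4))
E
python3 - <<'E'
from h import *
notch('w4.png');notch('w5.png');notch('w7.png')
E
```

```text
w4.png [154 198] [ 0.5013 -0.2805]
w5.png [158 205] [ 0.5021 -0.2805]
w7.png [151 200] [ 0.502  -0.2716]
```

Slow dragging works: the bar moved 9 mm with the tip. Continuing.

Emit:
step_arm(moves=[[[2,0,0.5],[0,0,0],0],[[5,0,0.5],[0,0,0],0],[[8,0,0.5],[0,0,0],0],[[11,0,0.5],[0,0,0],0],[[14,0,0.5],[0,0,0],0],[[17,0,0.5],[0,0,0],0],[[20,0,0.5],[0,0,0],0],[[23,0,0.5],[0,0,0],0]])

```text
clock: 10.72
tcp_pos: [0.5171, -0.2974, 0.0085]
orientation: [0.004, 0.639, 0.769, -0.001]
wrist_force: [1.3, -5.7, 8.1]
finger_gap: -0.0001
grip_force: 4.3
```

Run:
```python
from h import *
snap('wrist','w8.png'); notch('w8.png'); barend('w8.png')
```

```text
w8.png [151 200] [ 0.4984 -0.2496]
w8.png 262 [] []
w8.png 276 [] []
w8.png 290 [] []
100 [233 325] [[0.4832, -0.2181], [0.5221, -0.2108]]
140 [234 324] [[0.4866, -0.2353], [0.5252, -0.2281]]
```

Emit:
step_arm(moves=[[[3,0,0.3],[0,0,0],0],[[7,0,0.3],[0,0,0],0],[[11,0,0.3],[0,0,0],0],[[15,0,0.3],[0,0,0],0],[[19,0,0.3],[0,0,0],0],[[23,0,0.3],[0,0,0],0],[[27,0,0.3],[0,0,0],0],[[31,0,0.3],[0,0,0],0]])

```text
clock: 11.43
tcp_pos: [0.5118, -0.2673, 0.0085]
orientation: [0.004, 0.639, 0.769, -0.001]
wrist_force: [1.5, -6.1, 10.4]
finger_gap: -0.0001
grip_force: 4.8
```

Emit:
step_arm(moves=[[[3,0,0.3],[0,0,0],0],[[7,0,0.3],[0,0,0],0],[[11,0,0.3],[0,0,0],0],[[15,0,0.3],[0,0,0],0],[[19,0,0.3],[0,0,0],0],[[23,0,0.3],[0,0,0],0],[[27,0,0.3],[0,0,0],0],[[31,0,0.3],[0,0,0],0]])

```text
clock: 12.1
tcp_pos: [0.5066, -0.2373, 0.0084]
orientation: [0.005, 0.639, 0.769, -0.001]
wrist_force: [1.0, -7.2, 11.5]
finger_gap: -0.0
grip_force: 5.5
```

Run:
```python
from h import *
snap('wrist','w9.png'); notch('w9.png'); barend('w9.png')
im=np.load('pics/w9.png.npz')['im']; h=cv2.cvtColor(im,cv2.COLOR_RGB2HSV)
for c in(180,200,215,340,360): print(c,onz('w9.png',[(c,r) for r in range(5,250,20)],.04)[:,1].round(3).tolist()[::4],h[5:250:20,c,1].tolist())
```

```text
w9.png [151 200] [ 0.4879 -0.1894]
w9.png 262 [] []
w9.png 276 [] []
w9.png 290 [] []
100 [233 326] [[0.4727, -0.158], [0.512, -0.1505]]
140 [234 325] [[0.4761, -0.1752], [0.5151, -0.1679]]
180 [-0.117, -0.154, -0.191, -0.231] [34, 135, 144, 159, 143, 154, 144, 149, 148, 153, 148, 160, 160]
200 [-0.116, -0.153, -0.189, -0.229] [32, 128, 117, 151, 138, 152, 140, 151, 161, 160, 164, 163, 163]
215 [-0.116, -0.152, -0.188, -0.228] [32, 128, 130, 134, 151, 155, 161, 146, 144, 157, 145, 144, 159]
340 [-0.105, -0.142, -0.178, -0.216] [23, 160, 123, 135, 155, 148, 157, 151, 157, 154, 149, 157, 152]
360 [-0.103, -0.14, -0.176, -0.215] [23, 151, 150, 152, 147, 143, 161, 149, 165, 158, 155, 146, 157]
```

Emit:
step_arm(moves=[[[3,0,0.2],[0,0,0],0],[[7,0,0.2],[0,0,0],0],[[11,0,0.2],[0,0,0],0],[[15,0,0.2],[0,0,0],0],[[19,0,0.2],[0,0,0],0],[[23,0,0.2],[0,0,0],0],[[28,0,0.2],[0,0,0],0],[[33,0,0.2],[0,0,0],0]])

```text
clock: 12.82
tcp_pos: [0.501, -0.2052, 0.0084]
orientation: [0.005, 0.639, 0.769, -0.001]
wrist_force: [2.3, -8.7, 13.0]
finger_gap: -0.0001
grip_force: 6.1
```

Emit:
step_arm(moves=[[[1,0,0],[0,0,0],0],[[1,0,0],[0,0,0],0],[[1,0,0],[0,0,0],0]])

```text
clock: 13.07
tcp_pos: [0.5006, -0.2036, 0.0084]
orientation: [0.005, 0.639, 0.769, -0.001]
wrist_force: [0.8, -6.9, 12.8]
finger_gap: -0.0001
grip_force: 6.7
```

Run:
```python
from h import *
snap('wrist','w10.png'); notch('w10.png'); barend('w10.png')
h=cv2.cvtColor(np.load('pics/w10.png.npz')['im'],cv2.COLOR_RGB2HSV)
for c in(190,215,345,370):
    r=np.where(h[:200,c,1]>90)[0][0]; print(c,r,onz('w10.png',[(c,r)],.04).round(4))
```

```text
w10.png [151 201] [ 0.4819 -0.1559]
w10.png 262 [] []
w10.png 276 [] []
w10.png 290 [] []
100 [235 327] [[0.4676, -0.1241], [0.5064, -0.1167]]
140 [235 326] [[0.4705, -0.1414], [0.5095, -0.1341]]
190 89 [[ 0.4462 -0.122   0.04  ]]
215 89 [[ 0.4575 -0.1206  0.04  ]]
345 95 [[ 0.5143 -0.1125  0.04  ]]
370 98 [[ 0.5258 -0.1111  0.04  ]]
```

The bar now overhangs the board's left edge by about 62 mm, flat. Next I lift, open the fingers and move over the overhang.

Emit:
step_arm(moves=[[[0,0,-10],[0,0,0],0],[[0,0,-40],[0,0,0],30],[[30,2,-60],[0,0,0],62],[[60,2,-60],[0,0,0],62],[[95,2,-60],[0,0,0],62],[[112,2,-60],[0,0,0],62],[[112,2,-60],[0,0,0],62],[[112,2,-60],[0,0,0],62]])

```text
clock: 13.78
tcp_pos: [0.4773, -0.0884, 0.065]
orientation: [-0.001, 0.638, 0.77, -0.0]
wrist_force: [0.4, -0.3, 0.0]
finger_gap: 0.0618
grip_force: 0.0
```

Run:
```python
from h import *
p,r,s=tool();print(p,r.as_euler('ZYX',True),s['finger_gap'],shift([.4816,-.0929,-.013]))
a=snap('wrist','w11.png'); b=snap('side','s11.png')
W=np.zeros((600,560,3),np.uint8); W[:300]=a[100:400]; W[300:600]=cv2.resize(b[130:230,250:437],(560,300),interpolation=2)
cv2.imwrite('pics/c11.png',W[:,:,::-1])
```

```text
[ 0.47732582 -0.08839094  0.06498033] [ 1.00761703e+02 -5.09995064e-02 -1.79922380e+02] 0.06184473723389804 [-5.29725961  3.46268789 77.97102689]
```

Emit:
step_arm(moves=[[[-5,3.5,20],[0,0,0],62],[[-5,3.5,40],[0,0,0],62],[[-5,3.5,55],[0,0,0],62],[[-5,3.5,65],[0,0,0],62],[[-5,3.5,72],[0,0,0],62],[[-5,3.5,78],[0,0,0],62],[[-5,3.5,78],[0,0,0],62]])

```text
clock: 14.47
tcp_pos: [0.4824, -0.0946, -0.0138]
orientation: [-0.001, 0.639, 0.769, -0.0]
wrist_force: [-0.0, 0.2, -0.3]
finger_gap: 0.0619
grip_force: 0.0
```

Emit:
step_arm(moves=[[[0,0,0],[0,0,0],50],[[0,0,0],[0,0,0],42],[[0,0,0],[0,0,0],36],[[0,0,0],[0,0,0],30],[[0,0,0],[0,0,0],30],[[0,0,0],[0,0,0],30]], grip_force=70)

```text
clock: 14.97
tcp_pos: [0.4836, -0.0947, -0.0121]
orientation: [0.001, 0.639, 0.769, 0.0]
wrist_force: [-1.1, 0.1, 4.2]
finger_gap: 0.0375
grip_force: 69.6
```

Emit:
step_arm(moves=[[[0,0,-2],[0,0,0],20],[[0,0,-4],[0,0,0],20],[[0,0,-6],[0,0,0],20],[[0,0,-8],[0,0,0],20],[[0,0,-8],[0,0,0],20]])

```text
clock: 15.38
tcp_pos: [0.4831, -0.0944, -0.0046]
orientation: [0.0, 0.639, 0.769, 0.0]
wrist_force: [0.5, -0.6, -0.5]
finger_gap: 0.0375
grip_force: 70.0
```

Run:
```python
from h import *
p,r,s=tool();print(p,r.as_euler('ZYX',True),s['finger_gap'],s['wrist_force'],s['ft_torque'])
a=snap('wrist','w12.png'); b=snap('side','s12.png'); c=snap('scene','sc12.png')
W=np.zeros((600,790,3),np.uint8); W[:280,:560]=a[140:420]; W[285:,:390]=cv2.resize(b[120:240,240:389],(390,315),interpolation=2);W[285:,400:]=cv2.resize(c[190:310,170:319],(390,315),interpolation=2)
cv2.imwrite('pics/c12.png',W[:,:,::-1])
```

```text
[ 0.48306334 -0.09438975 -0.00460051] [1.00602822e+02 7.52935054e-03 1.79985940e+02] 0.03750600376618839 [ 0.54993456 -0.63228742 -0.54799971] [-0.01487341 -0.00331989 -0.04522853]
```

View pics/c12.png

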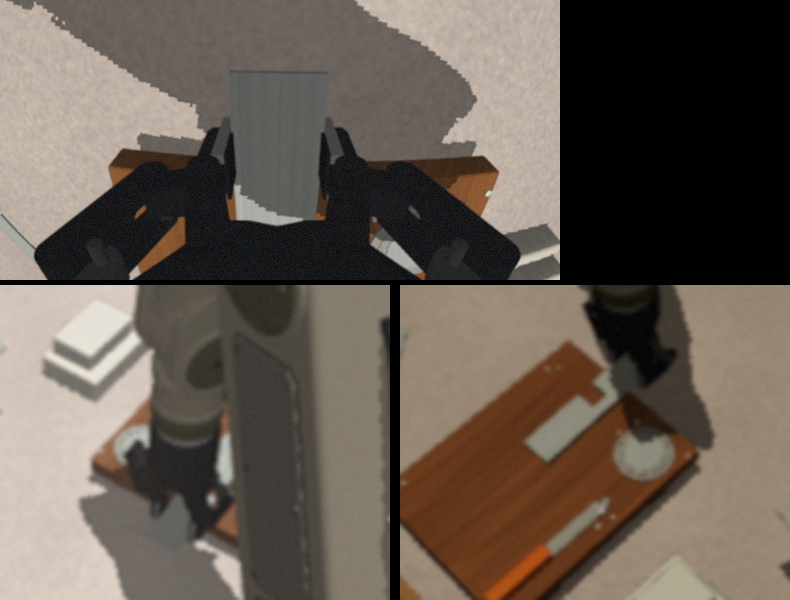

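The bar is gripped by its long edges and held level, about 8 mm up. Its free end is at row 211, columns 230–328, in the wrist view. The wrist force shows its 0.55 N weight, so I'll lift it clear.

Emit:
step_arm(moves=[[[0,0,-10],[0,0,0],20],[[0,0,-30],[0,0,0],20],[[0,0,-50],[0,0,0],20],[[0,0,-75],[0,0,0],20],[[0,0,-105],[0,0,0],20],[[0,0,-130],[0,0,0],20],[[0,0,-140],[0,0,0],20],[[0,0,-140],[0,0,0],20]])

```text
clock: 16.2
tcp_pos: [0.4849, -0.0951, 0.1382]
orientation: [0.003, 0.639, 0.769, 0.001]
wrist_force: [0.8, -0.6, -0.6]
finger_gap: 0.0374
grip_force: 70.1
```

Run:
```python
from h import *
p,r,s=tool();print(p,s['finger_gap'],s['grip_force'],s['wrist_force'])
snap('wrist','w13.png')
for f in('w12.png','w13.png'):
    g=cv2.GaussianBlur(cv2.cvtColor(np.load('pics/'+f+'.npz')['im'],cv2.COLOR_RGB2GRAY),(3,3),0).astype(float)
    for c in(245,278,310): 
        e=np.abs(np.gradient(g[190:240,c])); print(f,c,190+e.argmax(),e.max())
    for rr in(216,225): e=np.gradient(g[rr,215:345]); print(rr,215+np.argsort(-np.abs(e))[:6])
z0=-.0046
d=np.load('pics/w12.png.npz')
for z in(.041,.046,.051,.056): 
    q=onz('w12.png',[(230,212),(328,212),(231,240),(326,240)],z); t=(q-np.array([.4831,-.0944,-.0046]))*1000; t=R.from_euler('ZYX',[100.6,0,180],True).inv().apply(t); print(z,np.linalg.norm(q[0]-q[1]),np.linalg.norm(q[2]-q[3]),t.round(1).tolist())
```

```text
[ 0.48491718 -0.0950891   0.13824406] 0.03743343459841593 70.0999653339386 [ 0.8012044  -0.60239187 -0.62958843]
w12.png 245 210 7.0
w12.png 278 210 7.5
w12.png 310 211 7.0
216 [230 229 217 238 248 337]
225 [327 344 227 221 267 341]
w13.png 245 209 26.0
w13.png 278 211 31.5
w13.png 310 211 7.5
216 [228 227 229 226 230 222]
225 [328 327 329 326 229 215]
0.041 0.04181497968947468 0.04178183463612263 [[36.8, -19.8, -45.6], [36.8, 22.0, -45.6], [23.9, -20.0, -45.6], [23.8, 21.8, -45.6]]
0.046 0.04021978412885993 0.040187903522898645 [[38.4, -19.0, -50.6], [38.4, 21.2, -50.6], [26.0, -19.2, -50.6], [26.0, 21.0, -50.6]]
0.051 0.03862458856824514 0.038593972409674666 [[40.0, -18.3, -55.6], [40.0, 20.4, -55.6], [28.1, -18.4, -55.6], [28.1, 20.2, -55.6]]
0.056 0.037029393007630335 0.03700004129645063 [[41.6, -17.5, -60.6], [41.6, 19.5, -60.6], [30.2, -17.7, -60.6], [30.2, 19.3, -60.6]]
```

Emit:
step_arm(moves=[[[25,12,0],[0,0,0],20],[[50,24,0],[0,0,0],20],[[75,36,0],[0,0,0],20],[[100,46,0],[0,0,0],20],[[125,56,0],[0,0,0],20],[[136,61,0],[0,0,0],20],[[136,61,0],[0,0,0],20],[[136,61,0],[0,0,0],20]])

```text
clock: 16.92
tcp_pos: [0.5169, 0.0507, 0.1336]
orientation: [-0.001, 0.638, 0.77, -0.001]
wrist_force: [0.2, 0.6, -0.3]
finger_gap: 0.0376
grip_force: 70.1
```

```bash
cat > tin.py <<'E'
from h import *
import sys
def disc(f,guess=(.527,.192),z=.098):
    d=np.load('pics/'+f+'.npz'); im=d['im']; h=cv2.cvtColor(im,cv2.COLOR_RGB2HSV)
    vv,uu=np.mgrid[0:420,0:560]; q=onz(f,np.c_[uu.ravel(),vv.ravel()],z)[:,:2]
    near=(np.hypot(*(q-guess).T)<.06).reshape(420,560)
    m=(near&(h[...,0]<22)&(h[...,1]>75)&(h[...,2]>60)).astype(np.uint8)
    m=cv2.morphologyEx(m,3,np.ones((5,5),np.uint8)); n,l,st,ce=cv2.connectedComponentsWithStats(m)
    i=1+st[1:,4].argmax(); cs,_=cv2.findContours((l==i).astype(np.uint8),0,1); hp=onz(f,cv2.convexHull(cs[0])[:,0,:],z)[:,:2]
    (c,r)=cv2.minEnclosingCircle((hp*1000).astype(np.float32)); e=cv2.fitEllipse((onz(f,cs[0][:,0,:],z)[:,:2]*1000).astype(np.float32))
    print(f,st[i],ce[i].round(1),'circ',np.round(c,1),round(r,1),'ell',e,'cent',(onz(f,ce[i],z)[0]*1000).round(1))
E
python3 - <<'E'
from tin import *
p,r,s=tool();print(p,r.as_euler('ZYX',True),s['finger_gap'])
snap('wrist','w14.png'); disc('w14.png'); disc('scene0.png'); disc('side0.png')
E
```

```text
[0.51687679 0.05073224 0.13361557] [ 1.00688224e+02  1.23712731e-03 -1.79840336e+02] 0.03756010482577311
w14.png [ 281    0  100   70 5924] [331.7  31.1] circ [525.9 194.1] 33.6 ell ((527.656982421875, 189.2396697998047), (51.89766311645508, 69.71992492675781), 102.08316040039062) cent [527.  188.1  98. ]
scene0.png [325 165  21  19 259] [335.1 175.6] circ [519.1 202.3] 40.2 ell ((523.3087768554688, 198.6957244873047), (64.38299560546875, 71.77461242675781), 38.069026947021484) cent [524.6 197.3  98. ]
side0.png [212 237  25  21 354] [224.2 248.1] circ [530.8 185.5] 32.9 ell ((528.7822875976562, 187.4694061279297), (58.23079299926758, 60.69645690917969), 132.61962890625) cent [528.3 188.   98. ]
```

Emit:
step_arm(moves=[[[20,4,0],[0,0,0],20],[[40,8,0],[0,0,0],20],[[40,8,0],[0,0,0],20],[[40,8,0],[0,0,0],20]])

```text
clock: 17.3
tcp_pos: [0.518, 0.0906, 0.1347]
orientation: [-0.0, 0.639, 0.769, -0.001]
wrist_force: [0.2, 0.0, -0.5]
finger_gap: 0.0376
grip_force: 70.1
```

Run:
```python
from tin import *
p,r,s=tool();print(p,r.as_euler('ZYX',True),s['finger_gap'])
snap('wrist','w15.png'); disc('w15.png')
w=np.array([.527,.191]);
```

```text
[0.51804147 0.09055598 0.13474636] [ 1.00593939e+02  3.19680469e-02 -1.79951870e+02] 0.03763168798377708
w15.png [ 267   31  102  100 7964] [317.2  80.4] circ [526.  193.5] 33.6 ell ((526.02734375, 193.58297729492188), (66.03694152832031, 66.37447357177734), 38.64421081542969) cent [525.5 193.   98. ]
```

Emit:
step_arm(moves=[[[30,7,0],[0,0,0],20],[[60,14,0],[0,0,0],20],[[90,20,0],[0,0,0],20],[[120,27,0],[0,0,0],20],[[145,31,0],[0,0,0],20],[[160,34,0],[0,0,0],20],[[160,34,0],[0,0,0],20],[[160,34,0],[0,0,0],20]])

```text
clock: 18.02
tcp_pos: [0.5225, 0.2541, 0.1348]
orientation: [0.0, 0.639, 0.769, -0.0]
wrist_force: [0.0, -0.3, -0.4]
finger_gap: 0.0375
grip_force: 70.2
```

Emit:
step_arm(moves=[[[0,0,5],[0,0,0],20],[[0,0,5],[0,0,0],20],[[0,0,5],[0,0,0],20]])

```text
clock: 18.27
tcp_pos: [0.5222, 0.2533, 0.1296]
orientation: [-0.0, 0.64, 0.769, -0.001]
wrist_force: [0.1, 0.5, -0.8]
finger_gap: 0.0374
grip_force: 70.2
```

Run:
```python
from h import *
p,r,s=tool();print(p,r.as_euler('ZYX',True),s['joint_pos'],shift([.5219,.2538,.058]))
# bar in side and scene views now
for n in('side','scene'):
    f=n+'16.png'; im=snap(n,f); h=cv2.cvtColor(im,cv2.COLOR_RGB2HSV)
    d0=np.load('pics/'+n+'0.png.npz')['im'].astype(int); df=np.abs(im.astype(int)-d0).sum(2)>40
    m=(df&(h[...,1]<60)&(h[...,2]>95)).astype(np.uint8); vv,uu=np.mgrid[0:420,0:560]; q=onz(f,np.c_[uu.ravel(),vv.ravel()],.187)[:,:2]
    m*=(np.hypot(*(q-[.533,.195]).T)<.13).reshape(420,560).astype(np.uint8)
    k,l,st,ce=cv2.connectedComponentsWithStats(m)
    for i in range(1,k):
        if st[i,4]>60:
            cs,_=cv2.findContours((l==i).astype(np.uint8),0,1); rr=cv2.minAreaRect((onz(f,cs[0][:,0],.187)[:,:2]*1000).astype(np.float32)); print(f,st[i],rr)
```

```text
[0.522215   0.25333813 0.12962686] [ 1.00490264e+02  2.65708344e-02 -1.79939407e+02] [ 3.13591257e-01  3.51476003e-01 -6.56634561e-02  1.15476578e+00
 -3.22183899e-04  1.70129836e+00] [ 0.54471427 -0.14989165 71.62681307]
side16.png [ 213  190   58   78 2316] ((504.60260009765625, 139.04888916015625), (136.17379760742188, 234.01966857910156), 74.37675476074219)
side16.png [183 198  26   8  70] ((637.4534912109375, 178.29559326171875), (65.20268249511719, 19.744413375854492), 52.536434173583984)
side16.png [170 224  43  49 974] ((531.9308471679688, 287.5361633300781), (161.37750244140625, 74.33344268798828), 2.3624236583709717)
scene16.png [315 150  35  33 267] ((542.8760375976562, 162.83029174804688), (42.886409759521484, 143.26266479492188), 10.879999160766602)
```

Emit:
step_arm(moves=[[[0,0,10],[0,0,0],20],[[0,0,20],[0,0,0],20],[[0,0,28],[0,0,0],20],[[0,0,36],[0,0,0],20],[[0,0,44],[0,0,0],20],[[0,0,52],[0,0,0],20],[[0,0,57],[0,0,0],20],[[0,0,57],[0,0,0],20]])

```text
clock: 19.03
tcp_pos: [0.5213, 0.2545, 0.0714]
orientation: [-0.001, 0.639, 0.769, -0.001]
wrist_force: [0.1, -0.8, -1.1]
finger_gap: 0.0374
grip_force: 70.2
```

Emit:
step_arm(moves=[[[0,0,2],[0,0,0],20],[[0,0,4],[0,0,0],20],[[0,0,4],[0,0,0],20]])

```text
clock: 19.28
tcp_pos: [0.5225, 0.2549, 0.0691]
orientation: [0.0, 0.639, 0.769, 0.0]
wrist_force: [0.4, -0.4, -0.6]
finger_gap: 0.0379
grip_force: 70.2
```

Emit:
step_arm(moves=[[[0,0,1],[0,0,0],20],[[0,0,2],[0,0,0],20],[[0,0,2],[0,0,0],20]])

```text
clock: 19.53
tcp_pos: [0.5224, 0.2548, 0.0672]
orientation: [0.0, 0.639, 0.769, 0.0]
wrist_force: [-0.6, -0.1, -1.5]
finger_gap: 0.0378
grip_force: 70.2
```

Emit:
step_arm(moves=[[[0,0,1],[0,0,0],20],[[0,0,1.5],[0,0,0],20],[[0,0,1.5],[0,0,0],20]])

```text
clock: 19.78
tcp_pos: [0.5223, 0.2548, 0.0655]
orientation: [0.0, 0.639, 0.769, -0.0]
wrist_force: [-0.5, 0.8, -0.8]
finger_gap: 0.0376
grip_force: 70.2
```

Emit:
step_arm(moves=[[[0,0,1],[0,0,0],20],[[0,0,1.5],[0,0,0],20],[[0,0,1.5],[0,0,0],20]])

```text
clock: 20.03
tcp_pos: [0.5223, 0.2548, 0.0639]
orientation: [-0.0, 0.639, 0.769, -0.0]
wrist_force: [-0.2, -0.8, -1.3]
finger_gap: 0.0374
grip_force: 70.2
```

Emit:
step_arm(moves=[[[0,0,1],[0,0,0],20],[[0,0,1],[0,0,0],20],[[0,0,1],[0,0,0],20]])

```text
clock: 20.28
tcp_pos: [0.5223, 0.2548, 0.063]
orientation: [0.0, 0.639, 0.769, -0.0]
wrist_force: [-0.0, -0.3, -0.6]
finger_gap: 0.0375
grip_force: 70.2
```

Emit:
step_arm(moves=[[[0,0,1],[0,0,0],20],[[0,0,1],[0,0,0],20],[[0,0,1],[0,0,0],20]])

```text
clock: 20.53
tcp_pos: [0.5223, 0.2548, 0.0621]
orientation: [0.0, 0.639, 0.769, -0.0]
wrist_force: [0.8, 0.9, -0.0]
finger_gap: 0.0378
grip_force: 70.2
```

Emit:
step_arm(moves=[[[0,0,1],[0,0,0],20],[[0,0,1],[0,0,0],20],[[0,0,1],[0,0,0],20]])

```text
clock: 20.78
tcp_pos: [0.5223, 0.2548, 0.061]
orientation: [-0.0, 0.639, 0.769, -0.0]
wrist_force: [-0.8, 0.3, -1.5]
finger_gap: 0.0376
grip_force: 70.2
```

Emit:
step_arm(moves=[[[0,0,1],[0,0,0],20],[[0,0,1],[0,0,0],20],[[0,0,1],[0,0,0],20]])

```text
clock: 21.03
tcp_pos: [0.5223, 0.2548, 0.06]
orientation: [-0.0, 0.639, 0.769, -0.0]
wrist_force: [-0.0, -0.6, -0.7]
finger_gap: 0.0375
grip_force: 70.2
```

Emit:
step_arm(moves=[[[0,0,1],[0,0,0],20],[[0,0,1],[0,0,0],20],[[0,0,1],[0,0,0],20]])

```text
clock: 21.28
tcp_pos: [0.5223, 0.2548, 0.0591]
orientation: [0.0, 0.639, 0.769, -0.0]
wrist_force: [0.1, -0.6, -1.0]
finger_gap: 0.0378
grip_force: 70.2
```

Emit:
step_arm(moves=[[[0,0,1],[0,0,0],20],[[0,0,1],[0,0,0],20],[[0,0,1],[0,0,0],20]])

```text
clock: 21.53
tcp_pos: [0.5225, 0.2549, 0.0583]
orientation: [0.0, 0.639, 0.769, 0.0]
wrist_force: [-0.2, 0.1, 1.6]
finger_gap: 0.0374
grip_force: 70.3
```

Run:
```python
from h import *
p,r,s=tool();print(p,s['wrist_force'],s['ft_torque'])
```

```text
[0.52245552 0.25488445 0.05828957] [-0.15708082  0.14132591  1.59358329] [-0.01597563  0.03961602 -0.06289996]
```

Contact with the rim came at TCP z=0.0583, as predicted. I'll press 0.5 mm more, relax the grip, then open.

Emit:
step_arm(moves=[[[0,0,0.5],[0,0,0],30],[[0,0,0.5],[0,0,0],30],[[0,0,0.5],[0,0,0],38],[[0,0,0.5],[0,0,0],40],[[0,0,0.5],[0,0,0],43],[[0,0,0.5],[0,0,0],47],[[0,0,0.5],[0,0,0],52],[[0,0,0.5],[0,0,0],56]], grip_force=20)

```text
clock: 22.2
tcp_pos: [0.5222, 0.2548, 0.0574]
orientation: [-0.0, 0.639, 0.769, -0.0]
wrist_force: [-0.0, 0.1, -1.7]
finger_gap: 0.0564
grip_force: 0.0
```

Emit:
step_arm(moves=[[[0,0,0],[0,0,0],58],[[0,0,-4],[0,0,0],58],[[0,0,-12],[0,0,0],58],[[0,0,-25],[0,0,0],58],[[0,0,-45],[0,0,0],58],[[0,0,-70],[0,0,0],58],[[0,0,-95],[0,0,0],58],[[0,0,-100],[0,0,0],58]])

```text
clock: 22.87
tcp_pos: [0.5248, 0.2557, 0.163]
orientation: [0.002, 0.639, 0.769, 0.003]
wrist_force: [-0.3, 0.3, 1.1]
finger_gap: 0.0581
grip_force: 0.0
```

Emit:
step_arm(moves=[[[-30,0,-20],[0,0,0],58],[[-60,0,-20],[0,0,0],58],[[-90,0,-20],[0,0,0],58],[[-120,0,-20],[0,0,0],58],[[-150,0,-20],[0,0,0],58],[[-170,0,-20],[0,0,0],58],[[-170,0,-20],[0,0,0],58],[[-170,0,-20],[0,0,0],58]])

```text
clock: 23.53
tcp_pos: [0.5538, 0.0868, 0.1777]
orientation: [-0.0, 0.64, 0.769, 0.0]
wrist_force: [-0.2, -0.3, -1.3]
finger_gap: 0.0579
grip_force: 0.0
```

Run:
```python
from tin import *
p,r,s=tool();print(p,s['wrist_force'],s['clock'])
f='w17.png'; im=snap('wrist',f); h=cv2.cvtColor(im,cv2.COLOR_RGB2HSV)
# sample a world grid (z=.113) in the bar's expected frame, 5 mm cells: print saturation/value map
u=np.array([-.184,.983]);b=np.array([-.983,-.184]);C=np.array([.526,.1935])-7e-3*b
vv,uu=np.mgrid[0:420,0:560]; q=onz(f,np.c_[uu.ravel(),vv.ravel()],.113)[:,:2]-C
X=(q@u*1000).reshape(420,560);Y=(q@b*1000).reshape(420,560)
for y in range(30,-31,-4):
    row=''
    for x in range(-110,115,4):
        k=(np.abs(X-x)<2)&(np.abs(Y-y)<2); 
        if not k.any(): row+=' ';continue
        hh,ss,v=np.median(h[k],axis=0); row+='#' if ss<40 and v>130 else ('+' if ss<40 else ('o' if hh<22 and ss>80 else '.'))
    print('%4d'%y,row)
disc(f)
```

```text
[0.55377658 0.08678309 0.17773542] [-0.23917827 -0.28473327 -1.25944016] 23.5333
  30 ++++++++++++++++++####ooooooooooo+########               
  26 ++++++++++++++++++###ooooooooooooo+#######               
  22 +++++++++++++++++####ooooooooooooo.#######               
  18 ++++++++++++++###########oooooo###########               
  14 ++++++++++++++###########oooooo###########               
  10 ++++++++++++++###########oooooo###########               
   6 +++++++++++++############oooooo###########               
   2 +++++++++++++############oooooo###########               
  -2 +++++++++++++############oooooo###########               
  -6 ++++++++++++##############....############               
 -10 ++++++++++++##############################               
 -14 ++++++++++++##############################               
 -18 ++++++++++++##############################               
 -22 +++++++++++++++++++++++#.ooooo.+#+++++++++               
 -26 ++++++++++++++#######++++###+#########+#+#               
 -30 ++++++++++++++##########+++###############               
w17.png [ 223   37   61   72 2361] [250.2  71.2] circ [512.5 191. ] 28.7 ell ((514.3886108398438, 191.99449157714844), (46.2355842590332, 48.65725326538086), 167.66864013671875) cent [513.7 191.8  98. ]
```

The map in the bar's expected frame shows the bar within about 2 mm of target, with the notch centred over the card and wick. I'm handing in.

```bash
python3 -c "
from workcell import env; print(env.hand_in())"
```

```text
the job is handed in; nothing more can be done
None
```

The wick bar is set across the narrow tin and released, and the job is handed in at about 23.5 s. The last camera check put the bar within about 2 mm of its target, with the wick in the notch, but I did not measure its level or the tin's position directly, and no verdict came back.

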